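# Lay out the seasonings on the board

### The arm

A 6-joint arm with a two-finger parallel gripper is mounted at the origin on a cart in front of the work surface, level with it; the furniture and walls round the work are solid. World frame = base frame: x ahead of the robot, y to its left, z up, the work surface at z = 0. Lengths are in m, angles in rad, forces in N, time in s.
With the tool pointing down it reaches from about 0.35 to 0.975 m from the base axis. Payload 4.9 kg.
Tool frame: the origin (TCP) lies midway between the tips of the shut fingers; the grasp point (between the pads) lies 19 mm behind it; z points along the fingers, y is the line along which they close (so a half turn about z gives the same grasp; the last joint's range is limited). The gripper opens to 85 mm and grips with 20 to 120 N. Pads are 22 mm wide; open, the fingers measure 114 mm over their backs; the gripper's body (76 mm by 85 mm) begins 54 mm behind the grasp point. The pads swing forward as they close: fully open they stand 13 mm farther back than shut.
Start: joints at [1.207, 0.053, 1.613, -0, 1.476, -0.119], TCP at [0.151, 0.606, 0.231] pointing down, gripper open.
Joint ranges: [-3.01, 3.01], [-1.01, 2.22], [0.06, 2.58], [-1.02, 4.17], [0.09, 2.62], [-3.14, 3.14]. Speed limits (rad/s): [2.57, 2.57, 3.14, 3.14, 3.14, 3.14].

### API

Orientations are given as a unit quaternion [w, x, y, z].
In Python, from plant import manip gives the robot as it stands.
- The arm moves only by the shell command python3 shift.py, which reads ROWS from standard input. ROWS is a JSON list of rows, 1 to 5 of them, each of 7 numbers: the opening from 0.0 (shut) to 1.0 (fully open), then dx, dy, dz in m, then a rotation vector rx, ry, rz in rad; each row shifts and turns the commanded pose from where the row before left it, along the tool's axes as they then stand; what a row does not reach is not made up. A row lasts 1/8 s, in which the tool goes at most 0.0625 m and 0.188 rad, less where a joint would pass 70% of its speed; a pose out of reach is approached as far as the arm can. The fingers move at their own pace and stop on an object; the grip force is fixed at half the most. Time passes only in rows, so rows that do not move let the fingers close. It prints the time, the measured TCP pose, the force, the opening and the grip force at its end. Input that does not fit is refused with a message, and nothing moves.
- manip.state(): the state, without advancing time (a new reading comes with each control period).
- manip.grab_frame(name): name is "side" or "top"; returns the picture (384x512x3 uint8, red, green, blue); there is no depth.
- manip.camera_params(name): a dict with "intrinsics" (3x3 intrinsics, pixels), "k1" (the pictures are not rectified: a ray, as slopes to the right and down, at radius r is drawn at 1 + k1 r^2 times it, then the intrinsics apply), "xyz" and "orientation" of the camera in the world. Camera axes: x right, y down, z forward; pixel columns grow to the right and rows downward; lengths in m; the calibration is good to about 2 mm. A picture is of the moment at which its call begins. camera_params takes no time and is no camera call.
- manip.job_done(): hands the job in; it is judged then, once.
The state is a dict: "time": time; "joint_pos": joint angles; "joint_vel": joint speeds; "joint_efforts": joint torques, N m; "tool_pos": TCP position; "tool_rot": TCP orientation; "contact_force": force on the tool from outside, world axes, zero at the start; "ft_torque": the same for the moment, N m; "gripper_width": opening from 0.0 (shut) to 1.0 (fully open); "grasp_force": force on a finger pad.
Only numpy, scipy, OpenCV 4.12 (cv2) and the standard library are available. Lean on these libraries where they do the work, as an engineer would, in place of code of your own. Each camera call takes 0.05 s, during which the arm holds its last target. There are 200 camera calls.

### The job

Lay out the seasonings on the long wooden board, each upright and centred on its own dark disc between the tin and the kitchen timer: the green-capped jar next to the tin, the brown-capped jar next to the timer, and the dropper bottle in the middle between the two jars. Stand the red-lidded pot centred on top of the tin. Leave the tin, the timer and the white pot where they are, and tip nothing over.

Things in the scene. Friction and masses are not known exactly. Their poses are not given: they have to be found in the camera images.
- board: Light wooden board with rounded ends, fixed (all sizes here in mm), 90 wide (its x) by 410 long (its y) by 12 thick. Origin: centre of the underside, top at z = 12. Its y axis runs along its length. Three dark flat discs (52 across, flush with the top, in a row on the centre line) lie at y = -80, 0 and +80 of its frame, x = 0. At y = +160 and y = -160 stand the tin and the timer, either way round.
- tin: Food tin, green and white label, 76 across, 110 tall, flat top, about 0.48 kg, loose; it stands at one end of the board. (Sizes in mm.) Origin: centre of the underside; z up.
- timer: Cream round kitchen timer with a bar grip on top, 66 across, 57 tall, loose; it stands at the other end of the board. (Sizes in mm.) Origin: centre of the underside; z up.
- green_cap_jar: Glass spice jar with green cap (a pale round label on top of it), round, 46 across (cap 45), 106 tall, loose, about 0.11 kg; the cap is fixed to it. (Sizes in mm.) Origin: centre of the underside; z up.
- brown_cap_jar: Glass spice jar with dark brown cap (a small round label, partly green, on top of it), round, 44 across, 105 tall, loose, about 0.11 kg; the cap is fixed to it. (Sizes in mm.) Origin: centre of the underside; z up.
- dropper: Amber dropper bottle with black dropper top, loose, about 0.07 kg, 102 tall: body 33 across up to z = 62 (shoulder up to 70), collar 24 across up to 77, rubber bulb 13 across up to the top. (Sizes in mm.) Origin: centre of the underside; z up.
- red_lid_pot: Small pot with red lid, round, 83 tall, 44 across up to z = 60, lid 47 across above that, loose, about 0.12 kg; the lid is fixed to it. (Sizes in mm.) Origin: centre of the underside; z up.
- white_pot: Low round white pot with a blue band and a grey-white lid, 69 across, 41 tall, loose; a bystander that stands in front of the board among the seasonings and is to stay there. (Sizes in mm.) Origin: centre of the underside; z up.

How it is judged:
At the end, for the whole second after the job is handed in: Green-capped jar on the disc next to the tin, brown-capped jar next to the timer, dropper on the middle disc, red-lidded pot on the tin: each within 12 mm of centre, upright (0.1 rad), at rest, released; tin, timer and white pot upright, within 20 mm of where they stood (x of green_cap_jar in the frame of board between -0.012 and 0.012 m and z of green_cap_jar in the frame of board between 0.007 and 0.017 m and (y of green_cap_jar in the frame of board between 0.068 and 0.092 m or y of green_cap_jar in the frame of board between -0.092 and -0.068 m) and horizontal distance between green_cap_jar and tin below 0.12 m and x of brown_cap_jar in the frame of board between -0.012 and 0.012 m and z of brown_cap_jar in the frame of board between 0.007 and 0.017 m and (y of brown_cap_jar in the frame of board between 0.068 and 0.092 m or y of brown_cap_jar in the frame of board between -0.092 and -0.068 m) and horizontal distance between brown_cap_jar and timer below 0.12 m and x of dropper in the frame of board between -0.012 and 0.012 m and z of dropper in the frame of board between 0.007 and 0.017 m and y of dropper in the frame of board between -0.012 and 0.012 m and horizontal distance between red_lid_pot and tin below 0.012 m and z of red_lid_pot in the frame of tin between 0.104 and 0.116 m and angle between each of green_cap_jar, brown_cap_jar, dropper, red_lid_pot, tin, timer, white_pot's own z axis and vertical below 0.1 rad and linear speed of each of green_cap_jar, brown_cap_jar, dropper, red_lid_pot below 0.02 m/s and distance of each of tin, timer, white_pot from where it was at the start of the episode below 0.02 m); the robot touches nothing.
It fails at once if the tin is shifted by more than 20 mm (distance of tin from where it was at the start of the episode above 0.02 m).
It fails at once if the timer is shifted by more than 20 mm (distance of timer from where it was at the start of the episode above 0.02 m).
It fails at once if the white pot is shifted by more than 20 mm (distance of white_pot from where it was at the start of the episode above 0.02 m).
It fails at once if a seasoning is tipped over (angle between any of green_cap_jar, brown_cap_jar, dropper, red_lid_pot's own z axis and vertical above 0.6 rad).
It also fails if it takes over 115 s, if anything falls off the work surface, if the arm or the gripper's body presses on something with over 40 N, if the wrist force passes 120 N, or if a joint passes its speed limit or range.

## Working session

There is one attempt and no reset: what is moved stays moved. The work goes in short steps, Python scripts to look and compute and a shell command to move; the robot and the scene stay as the last step left them, time stands still between calls to the robot, and variables do not carry over. Pictures are saved under pics/ and viewed, at most 14 in all, crops included, and the job is handed in when it is done.

```bash
ls; mkdir -p pics
python3 - <<'E'
from plant import manip
import cv2,numpy as np
for n in("side","top"):
    cv2.imwrite(f"pics/{n}0.png",cv2.cvtColor(manip.grab_frame(n),cv2.COLOR_RGB2BGR)); print(n,manip.camera_params(n))
print(manip.state())
E
```

```text
pics
plant.py
shift.py
side {'intrinsics': array([[367.9743783 ,   0.        , 253.32011217],
       [  0.        , 367.9743783 , 186.38785374],
       [  0.        ,   0.        ,   1.        ]]), 'k1': -0.038680274260682226, 'xyz': array([0.26559061, 0.63167807, 0.52002145]), 'orientation': array([ 0.08324993, -0.15689504,  0.86500243, -0.4692805 ])}
top {'intrinsics': array([[443.93584023,   0.        , 255.21428116],
       [  0.        , 443.93584023, 186.30938535],
       [  0.        ,   0.        ,   1.        ]]), 'k1': -0.021675839930690183, 'xyz': array([ 0.32173758, -0.05065363,  1.29626901]), 'orientation': array([ 0.04762266, -0.70377632,  0.70680698, -0.0534309 ])}
{'time': 0.1, 'joint_pos': array([ 1.20699689e+00,  5.32485570e-02,  1.61418271e+00, -2.21380939e-05,
        1.47599191e+00, -1.18998205e-01]), 'joint_vel': array([ 0.00058183, -0.00079615, -0.00278186, -0.0001704 , -0.00254257,
        0.00072829]), 'joint_efforts': array([ 1.59211877e-04, -3.94903779e+01, -3.71363568e+01, -2.05703009e-05,
        3.91373673e-03, -7.89636687e-06]), 'tool_pos': array([0.15127645, 0.60582572, 0.23019663]), 'tool_rot': array([-2.08104928e-04,  1.22094111e-01,  9.92518106e-01, -8.91358669e-04]), 'contact_force': array([-0.40615491,  1.1278457 , -0.51498143]), 'ft_torque': array([-0.01865683, -0.02774093, -0.00720457]), 'grasp_force': 0.0, 'gripper_width': 0.9957790911391246}
```

View pics/side0.png

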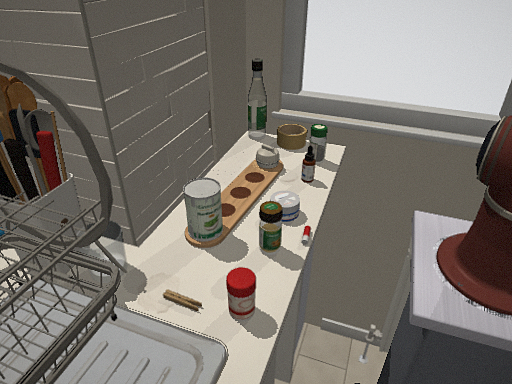

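View pics/top0.png

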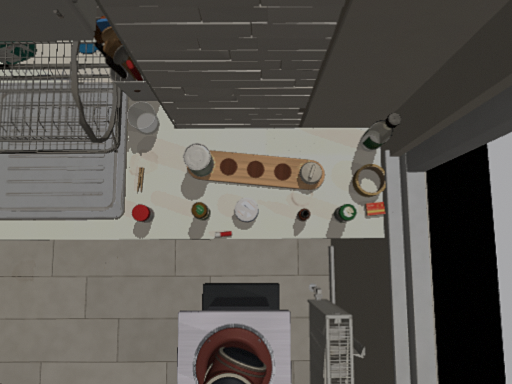

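The side view shows the tin at (204,210), the board with three discs at about (228,210), (238,195) and (254,177), and the timer at (267,157). The brown jar is at (270,225), the red pot at (241,292), the dropper at (308,165), the green jar at (318,143) and the white pot at (286,207). The top view shows the board from the tin (198,158) to the timer (311,173), with discs at (228,167), (256,169) and (283,171). The seasonings are along the front edge: red pot (142,213), brown jar (201,211), white pot (246,210), dropper (303,214), green jar (346,213).

The arm shows in neither view. I'll zoom in to get accurate pixels.

```bash
cat > h.py <<'E'
import numpy as np,cv2
from scipy.spatial.transform import Rotation as R
from plant import manip
def cam(n):
    c=manip.camera_params(n); K=c["intrinsics"]; q=c["orientation"]
    return K,c["k1"],c["xyz"],R.from_quat(q[[1,2,3,0]]).as_matrix()
def proj(n,P,c=None):
    K,k,t,M=c or cam(n); p=(np.atleast_2d(P)-t)@M; s=p[:,:2]/p[:,2:]; s=s*(1+k*(s**2).sum(1,keepdims=True))
    return s@K[:2,:2].T+K[:2,2]
def ray(n,uv):
    K,k,t,M=cam(n); s=cv2.undistortPoints(np.array([[uv]],float),K,np.array([k,0,0,0,0.]))[0,0]
    d=M@np.array([*s,1]); return t,d/np.linalg.norm(d)
def onz(n,uv,z):
    t,d=ray(n,uv); return t+d*(z-t[2])/d[2]
def tri(a,b):  # two (cam,uv)
    (p,d),(q,e)=ray(*a),ray(*b)
    s=np.linalg.lstsq(np.c_[d,-e],q-p,rcond=None)[0]; A,B=p+s[0]*d,q+s[1]*e
    return (A+B)/2,np.linalg.norm(A-B)
E
python3 - <<'E'
from h import *
st=manip.state(); print("tcp px",proj("top",st["tool_pos"]),proj("side",st["tool_pos"]),proj("top",[0,0,0]))
print("tcp->cam side",R.from_quat(st["tool_rot"][[1,2,3,0]]).as_matrix().T@(cam("side")[2]-st["tool_pos"]), manip.camera_params("side")["xyz"])
a=cv2.imread("pics/top0.png")[135:240,120:390]; cv2.imwrite("pics/topc.png",cv2.resize(a,None,fx=2.95,fy=2.95,interpolation=cv2.INTER_CUBIC))
b=cv2.imread("pics/side0.png")[115:325,150:360]; cv2.imwrite("pics/sidec.png",cv2.resize(b,None,fx=2.85,fy=2.85,interpolation=cv2.INTER_CUBIC))
E
```

```text
tcp px [[-29.07228289 324.64508659]] [[504.24409288 734.77620554]] [[234.00124789 366.36805698]]
tcp->cam side [-0.10458374  0.05225928 -0.28994087] [0.26559061 0.63167807 0.52002145]
```

View pics/topc.png

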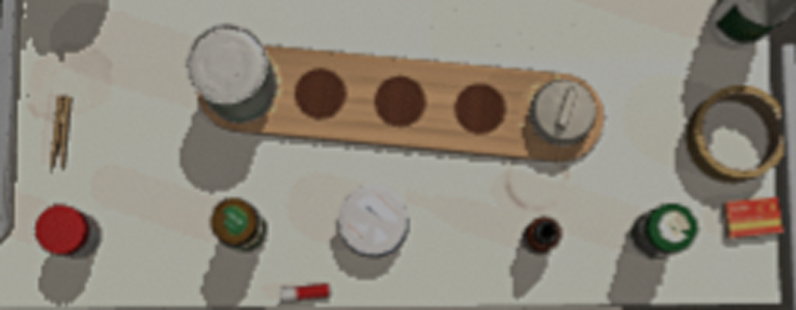

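View pics/sidec.png

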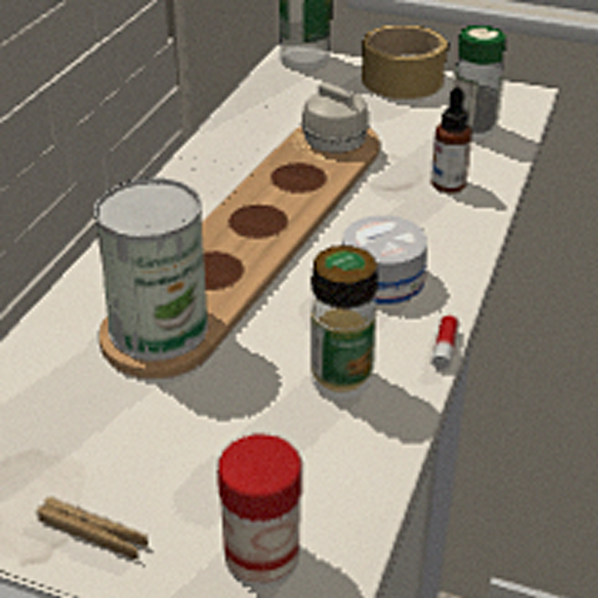

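The crops show all the seasoning tops clearly. In the top crop the discs are at (320,93), (400,101) and (480,108), and the tops at: red (62,230), brown (236,222), dropper (545,229), green (671,229). The third disc is partly hidden behind the tin in the side crop. Next I triangulate.

Run:
```python
from h import *
T=lambda x,y:((x+.5)/2.95-.5+120,(y+.5)/2.95-.5+135); S=lambda x,y:((x+.5)/2.85-.5+150,(y+.5)/2.85-.5+115)
P=dict(tin=((230,66),(149,209),.122),d1=((320,93),None,.012),d2=((400,101),(258,221),.012),d3=((480,108),(299,178),.012),timer=((565,104),(337,96),.069),
 red=((62,230),(260,462),.083),brown=((236,222),(345,265),.105),white=((373,222),(385,240),.041),drop=((545,229),(458,93),.102),green=((671,229),(482,36),.106))
for k,(a,b,z) in P.items():
    o=onz("top",T(*a),z); print(k,"top@z",o[:2].round(4),end=' ')
    if b: p,e=tri(("top",T(*a)),("side",S(*b))); print("tri",p.round(4),"gap",e.round(4),"side@z",onz("side",S(*b),z)[:2].round(4))
    else: print()
```

```text
tin top@z [0.5711 0.0941] tri [0.5726 0.0949 0.1183] gap 0.0014 side@z [0.5706 0.0999]
d1 top@z [0.5667 0.0176] 
d2 top@z [ 0.5584 -0.0621] tri [ 0.5577 -0.0622  0.013 ] gap 0.0009 side@z [ 0.5578 -0.0636]
d3 top@z [ 0.551  -0.1417] tri [ 0.5499 -0.1419  0.0126] gap 0.002 side@z [ 0.5492 -0.1428]
timer top@z [ 0.5444 -0.2188] tri [ 0.5428 -0.2206  0.0612] gap 0.0061 side@z [ 0.5349 -0.206 ]
red top@z [0.4248 0.2527] tri [0.4256 0.2533 0.0811] gap 0.0013 side@z [0.4256 0.255 ]
brown top@z [0.4297 0.0888] tri [0.4305 0.0892 0.103 ] gap 0.0012 side@z [0.4303 0.0917]
white top@z [ 0.435  -0.0353] tri [ 0.4357 -0.0351  0.0407] gap 0.0015 side@z [ 0.4364 -0.0346]
drop top@z [ 0.4224 -0.1933] tri [ 0.4209 -0.194   0.0989] gap 0.0034 side@z [ 0.4181 -0.188 ]
green top@z [ 0.4215 -0.3081] tri [ 0.422  -0.3081  0.1055] gap 0.0009 side@z [ 0.4223 -0.307 ]
```

Every triangulated height matches the sizes given to within 4 mm, and the discs lie 80 mm apart. The tin is at the +y end, so the targets are:

| Item | Target |
|---|---|
| Green jar | d1 (0.5665, 0.0177) |
| Dropper | d2 (0.5585, -0.062) |
| Brown jar | d3 (0.5505, -0.1418) |

First I turn the tool so the fingers close across the board.

```bash
cat >> h.py <<'E'
def to(x,y,zg,yaw=-0.098):
    "tool-axis delta bringing grasp point to x,y,zg with tool y at yaw"
    s=manip.state(); M=R.from_quat(s["tool_rot"][[1,2,3,0]]).as_matrix()
    yw=np.arctan2(M[1,1],M[0,1]); r=(yaw-yw+np.pi/2)%np.pi-np.pi/2
    d=M.T@(np.array([x,y,zg-.019])-s["tool_pos"])
    print("d",d.round(4),"rz",round(-r,3),"tilt",M[:,2].round(3),"tcp",s["tool_pos"].round(4),"w",round(s["gripper_width"],3),"t",s["time"],"j6",s["joint_pos"].round(2))
E
echo '[[1,0,0,0,0,0,0.178],[1,0,0,0,0,0,0.178],[1,0,0,0,0,0,0.178],[1,0,0,0,0,0,0.178],[1,0,0,0,0,0,0.178]]' | python3 shift.py
echo '[[1,0,0,0,0,0,0.178],[1,0,0,0,0,0,0.178],[1,0,0,0,0,0,0.178],[1,0,0,0,0,0,0],[1,0,0,0,0,0,0]]' | python3 shift.py
python3 -c "
from h import *
to(.4218,-.308,.21); print(manip.camera_params('side')['xyz'])"
```

```text
time: 0.72
tool_pos: [0.1513, 0.606, 0.2305]
tool_rot: [0.0, 0.54, 0.842, -0.001]
contact_force: [0.7, 0.5, 0.3]
gripper_width: 1.0
grasp_force: 0.0
time: 1.35
tool_pos: [0.1514, 0.6062, 0.231]
tool_rot: [0.0, 0.74, 0.673, -0.0]
contact_force: [-0.8, -0.1, 0.4]
gripper_width: 1.001
grasp_force: 0.0
d [-0.8842  0.3564  0.0404] rz 0.002 tilt [-0.    -0.001 -1.   ] tcp [0.1514 0.6062 0.231 ] w 1.001 t 1.35 j6 [1.21 0.05 1.61 0.   1.48 1.3 ]
[0.26559061 0.63167807 0.52002145]
```

```bash
echo '[[1,-0.03,0.05,0,0,0,0],[1,-0.03,0.05,0,0,0,0],[1,-0.03,0.05,0,0,0,0],[1,-0.03,0.05,0,0,0,0],[1,-0.03,0.05,0,0,0,0]]' | python3 shift.py|head -2
echo '[[1,-0.05,0.02,0,0,0,0],[1,-0.05,0.02,0,0,0,0],[1,-0.05,0.02,0,0,0,0],[1,-0.05,0.02,0,0,0,0],[1,-0.05,0.02,0,0,0,0]]' | python3 shift.py|head -2
echo '[[1,-0.06,0,0,0,0,0],[1,-0.06,0,0,0,0,0],[1,-0.06,0,0,0,0,0],[1,-0.06,0,0,0,0,0],[1,-0.06,0,0,0,0,0]]' | python3 shift.py|head -2
echo '[[1,-0.06,0,0,0,0,0],[1,-0.06,0,0,0,0,0],[1,-0.06,0,0,0,0,0],[1,0,0,0,0,0,0],[1,0,0,0,0,0,0]]' | python3 shift.py|head -2
python3 -c "
from h import *
to(.4218,-.308,.08)"
```

```text
time: 1.98
tool_pos: [0.3869, 0.4314, 0.2314]
time: 2.6
tool_pos: [0.4609, 0.1724, 0.2315]
time: 3.22
tool_pos: [0.4308, -0.1264, 0.2316]
time: 3.85
tool_pos: [0.4135, -0.3035, 0.2311]
d [-0.0038  0.0087  0.1701] rz 0.0 tilt [-0.     0.001 -1.   ] tcp [ 0.4135 -0.3035  0.2311] w 1.001 t 3.85 j6 [-0.78 -0.22  1.87  0.    1.49 -0.68]
```

```bash
echo '[[1,-0.004,0.009,0.04,0,0,0],[1,0,0,0.05,0,0,0],[1,0,0,0.05,0,0,0],[1,0,0,0.03,0,0,0],[1,0,0,0,0,0,0]]' | python3 shift.py|head -4
echo '[[0,0,0,0,0,0,0],[0,0,0,0,0,0,0],[0,0,0,0,0,0,0],[0,0,0,0,0,0,0],[0,0,0,0,0,0,0]]' | python3 shift.py
python3 - <<'E'
from h import *
to(.4218,-.308,.08)
a,b=[cv2.cvtColor(manip.grab_frame(n),cv2.COLOR_RGB2BGR) for n in("top","side")]
cv2.imwrite("pics/g1.png",np.hstack([cv2.resize(a[135:240,290:395],(399,399)),cv2.resize(b[105:210,255:360],(399,399))]))
E
```

```text
time: 4.47
tool_pos: [0.4209, -0.3054, 0.0586]
tool_rot: [-0.003, 0.74, 0.673, -0.0]
contact_force: [-0.6, 0.0, 0.8]
time: 5.1
tool_pos: [0.4236, -0.3098, 0.0639]
tool_rot: [0.002, 0.741, 0.672, 0.0]
contact_force: [-0.7, 1.6, 6.2]
gripper_width: 0.518
grasp_force: 61.7
d [ 0.0016 -0.002   0.0029] rz 0.0 tilt [ 0.003 -0.003 -1.   ] tcp [ 0.4236 -0.3098  0.0639] w 0.518 t 5.1 j6 [-0.77 -0.02  1.98  0.    1.18 -0.68]
```

View pics/g1.png

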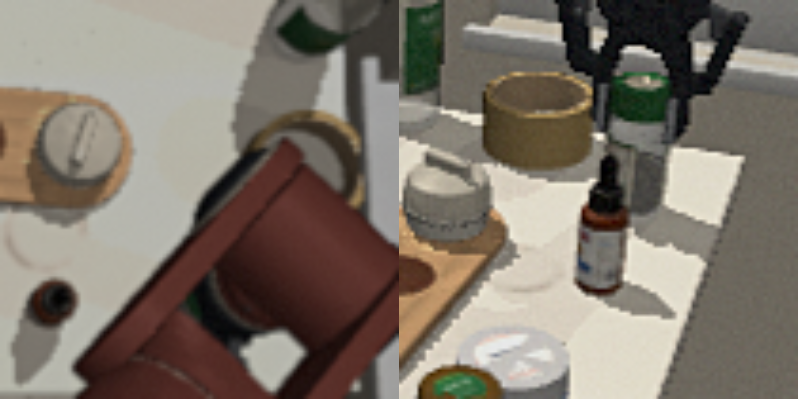

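The side crop shows the green jar upright between the fingers, capped at (640,95); the top crop is filled by the arm. The grip reads 62 N and the width is about 44 mm, which matches the jar. Lifting.

```bash
echo '[[0,0,0,-0.02,0,0,0],[0,0,0,-0.04,0,0,0],[0,0,0,-0.04,0,0,0],[0,0,0,-0.03,0,0,0],[0,0,0,0,0,0,0]]' | python3 shift.py
python3 -c "
from h import *
to(.5665,.0177,.095+.12)"
```

```text
time: 5.82
tool_pos: [0.4236, -0.3099, 0.1948]
tool_rot: [0.003, 0.741, 0.672, 0.0]
contact_force: [-0.5, 0.3, -0.9]
gripper_width: 0.515
grasp_force: 61.4
d [ 0.34    0.1101 -0.0021] rz -0.0 tilt [ 0.005 -0.005 -1.   ] tcp [ 0.4236 -0.3099  0.1948] w 0.515 t 5.825 j6 [-0.77 -0.17  1.89  0.    1.42 -0.68]
```

```bash
echo '[[0,0.04,0.02,0,0,0,0],[0,0.055,0.02,0,0,0,0],[0,0.055,0.02,0,0,0,0],[0,0.055,0.02,0,0,0,0],[0,0.055,0.02,0,0,0,0]]' | python3 shift.py|head -2
echo '[[0,0.05,0.01,0,0,0,0],[0,0.028,0,0,0,0,0],[0,0,0,0,0,0,0],[0,0,0,0,0,0,0]]' | python3 shift.py|head -2
python3 -c "
from h import *
to(.5665,.0177,.012+.0645+.019)"
```

```text
time: 6.45
tool_pos: [0.5467, -0.0576, 0.1889]
time: 6.95
tool_pos: [0.564, 0.0166, 0.1898]
d [0.0014 0.0026 0.1133] rz -0.0 tilt [-0.002 -0.    -1.   ] tcp [0.564  0.0166 0.1898] w 0.515 t 6.95 j6 [-0.1  -0.06  1.8  -0.    1.41 -0.  ]
```

```bash
echo '[[0,0,0.0025,0.03,0,0,0],[0,0,0,0.035,0,0,0],[0,0,0,0.02,0,0,0],[0,0,0,0.015,0,0,0],[0,0,0,0,0,0,0]]' | python3 shift.py
python3 -c "
from h import *
to(.5665,.0177,.012+.0645+.019)"
```

```text
time: 7.58
tool_pos: [0.5666, 0.0165, 0.0903]
tool_rot: [-0.001, 0.741, 0.671, -0.001]
contact_force: [-0.0, 0.0, -0.4]
gripper_width: 0.518
grasp_force: 61.5
d [ 0.0011 -0.0002  0.0138] rz -0.001 tilt [-0.002  0.    -1.   ] tcp [0.5666 0.0165 0.0903] w 0.518 t 7.575 j6 [-0.1   0.05  1.87 -0.    1.23 -0.  ]
```

```bash
echo '[[0,0,0,0.006,0,0,0],[0,0,0,0.005,0,0,0],[0,0,0,0.002,0,0,0],[0,0,0,0,0,0,0]]' | python3 shift.py
python3 -c "
from h import *
to(.5665,.0177,.012+.0645+.019)"
```

```text
time: 8.07
tool_pos: [0.5673, 0.0169, 0.0783]
tool_rot: [0.0, 0.741, 0.672, 0.0]
contact_force: [0.0, 1.0, -0.7]
gripper_width: 0.518
grasp_force: 61.5
d [ 0.0007 -0.0009  0.0018] rz 0.0 tilt [ 0. -0. -1.] tcp [0.5673 0.0169 0.0783] w 0.518 t 8.075 j6 [-0.1   0.06  1.87 -0.    1.21 -0.  ]
```

```bash
echo '[[0,0,0,0.002,0,0,0],[0,0,0,0,0,0,0]]' | python3 shift.py|grep -E "pos|contact"
echo '[[0,0,0,0.002,0,0,0],[0,0,0,0,0,0,0]]' | python3 shift.py|grep -E "pos|contact"
```

```text
tool_pos: [0.5672, 0.0168, 0.0762]
contact_force: [-0.8, 0.1, -0.7]
tool_pos: [0.5676, 0.0169, 0.0759]
contact_force: [-4.1, 0.8, 6.8]
```

```bash
echo '[[0.7,0,0,0,0,0,0],[0.8,0,0,0,0,0,0],[0.8,0,0,0,0,0,0]]' | python3 shift.py|grep -E "pos|contact|width"
echo '[[0.8,0,0,-0.03,0,0,0],[0.8,0,0,-0.06,0,0,0],[0.8,0,0,-0.06,0,0,0],[0.8,0,0,0,0,0,0]]' | python3 shift.py|grep -E "pos|contact"
python3 -c "
from h import *
to(.4215,-.1937,.2)"
```

```text
tool_pos: [0.5672, 0.0168, 0.0741]
contact_force: [0.1, -0.3, 0.1]
gripper_width: 0.799
tool_pos: [0.5708, 0.0165, 0.2317]
contact_force: [0.2, -0.5, -0.2]
d [-0.2238 -0.1287  0.0491] rz 0.0 tilt [ 0.013 -0.001 -1.   ] tcp [0.5708 0.0165 0.2317] w 0.801 t 9.45 j6 [-0.1  -0.08  1.75 -0.    1.47 -0.  ]
```

```bash
echo '[[1,-0.045,-0.025,0,0,0,0],[1,-0.045,-0.025,0,0,0,0],[1,-0.045,-0.025,0,0,0,0],[1,-0.045,-0.025,0,0,0,0],[1,-0.044,-0.029,0,0,0,0]]' | python3 shift.py|head -2
echo '[[1,0,0,0.02,0,0,0],[1,0,0,0,0,0,0],[1,0,0,0,0,0,0]]' | python3 shift.py|head -2
python3 - <<'E'
from h import *
to(.4215,-.1937,.057)
a=cv2.cvtColor(manip.grab_frame("side"),cv2.COLOR_RGB2BGR)
cv2.imwrite("pics/s2.png",cv2.resize(a[105:265,170:370],(800,600)[:2] if 0 else (750,600),interpolation=cv2.INTER_CUBIC))
E
```

```text
time: 10.07
tool_pos: [0.4155, -0.1944, 0.223]
time: 10.45
tool_pos: [0.4173, -0.1925, 0.2037]
d [-0.001   0.0045  0.1657] rz 0.002 tilt [-0.001  0.001 -1.   ] tcp [ 0.4173 -0.1925  0.2037] w 0.992 t 10.45 j6 [-0.59 -0.34  2.01  0.    1.47 -0.5 ]
```

View pics/s2.png

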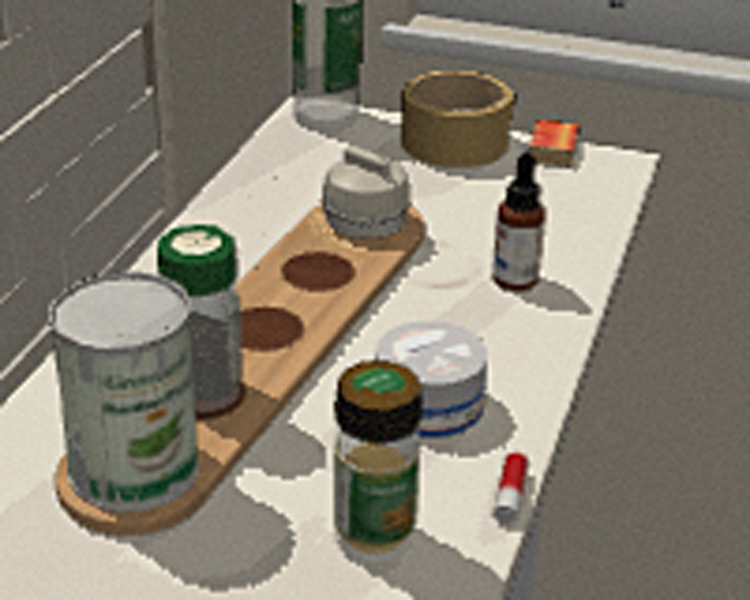

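The green jar stands upright on its disc next to the tin, cap at (197,240) in the crop. The dropper's base is at (518,282). I use that base to check the dropper's position, then descend.

```bash
python3 - <<'E'
from h import *
f=lambda x,y:((x+.5)/3.75-.5+170,(y+.5)/3.75-.5+105)
print(onz("side",f(518,281),0)," green top",onz("side",f(197,241),.118), "drop mid r=16",proj("side",[[.4215,-.1937,0],[.4215,-.1937,.102]]))
E
echo '[[1,-0.001,0.0045,0.04,0,0,0],[1,0,0,0.05,0,0,0],[1,0,0,0.03,0,0,0],[1,0,0,0,0,0,0]]' | python3 shift.py|grep -E "pos|contact"
python3 -c "
from h import *
to(.4215,-.1937,.057)"
```

```text
[ 0.41886588 -0.19987154  0.        ]  green top [0.56728423 0.01180411 0.118     ] drop mid r=16 [[306.25734399 180.53074807]
 [309.55297295 146.11623149]]
tool_pos: [0.4202, -0.1931, 0.082]
contact_force: [-0.3, -0.2, 1.3]
d [-0.0006  0.0015  0.044 ] rz 0.002 tilt [-0.005  0.003 -1.   ] tcp [ 0.4202 -0.1931  0.082 ] w 1.0 t 11.0 j6 [-0.59 -0.2   2.11  0.    1.23 -0.5 ]
```

```bash
echo '[[1,-0.001,0,0.025,0,0,0],[1,0,0,0.017,0,0,0],[1,0,0,0,0,0,0]]' | python3 shift.py|grep -E "pos|contact"
echo '[[0,0,0,0,0,0,0],[0,0,0,0,0,0,0],[0,0,0,0,0,0,0],[0,0,0,0,0,0,0],[0,0,0,0,0,0,0]]' | python3 shift.py
echo '[[0,0,0,0,0,0,0],[0,0,0,0,0,0,0]]' | python3 shift.py
```

```text
tool_pos: [0.4211, -0.1955, 0.042]
contact_force: [-0.1, 0.1, 0.1]
time: 12.0
tool_pos: [0.4221, -0.1965, 0.0435]
tool_rot: [0.001, 0.741, 0.672, 0.0]
contact_force: [0.4, -0.0, 5.3]
gripper_width: 0.344
grasp_force: 59.7
time: 12.25
tool_pos: [0.4221, -0.1965, 0.0435]
tool_rot: [0.001, 0.741, 0.672, 0.0]
contact_force: [-0.3, 0.4, 5.8]
gripper_width: 0.349
grasp_force: 59.7
```

```bash
echo '[[0,0,0,-0.02,0,0,0],[0,0,0,-0.04,0,0,0],[0,0,0,-0.04,0,0,0],[0,0,0,-0.03,0,0,0],[0,0,0,0,0,0,0]]' | python3 shift.py|grep -E "pos|contact|width"
python3 - <<'E'
from h import *
to(.5585,-.062,.2)
a,b=[cv2.cvtColor(manip.grab_frame(n),cv2.COLOR_RGB2BGR) for n in("top","side")]
cv2.imwrite("pics/g2.png",np.hstack([cv2.resize(a[120:220,180:280],(400,400)),cv2.resize(b[85:185,255:355],(400,400))]))
E
```

```text
tool_pos: [0.4225, -0.1967, 0.1747]
contact_force: [-1.1, -0.1, -0.7]
gripper_width: 0.35
d [ 0.1474  0.1222 -0.0061] rz -0.0 tilt [ 0.004 -0.003 -1.   ] tcp [ 0.4225 -0.1967  0.1747] w 0.35 t 12.875 j6 [-0.6  -0.31  2.03  0.    1.41 -0.5 ]
```

View pics/g2.png

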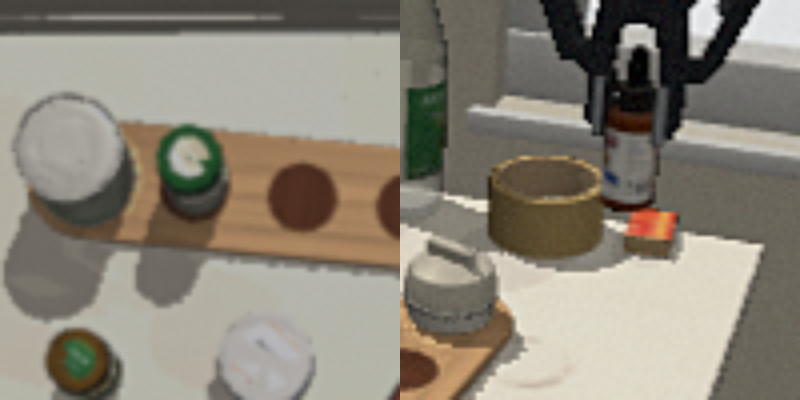

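The left crop shows the green cap centred at (190,158). The right crop shows the dropper hanging upright in the fingers at (630,150). I carry the dropper to the middle disc.

```bash
python3 -c "
from h import *
print(onz('top',(227.1,159.1),.118))"
echo '[[0,0.035,0.03,0,0,0,0],[0,0.04,0.03,0,0,0,0],[0,0.04,0.03,0,0,0,0],[0,0.03,0.03,0,0,0,0],[0,0,0,0,0,0,0]]' | python3 shift.py|head -2
echo '[[0,0,0,0,0,0,0]]' | python3 shift.py|head -2
python3 -c "
from h import *
to(.5585,-.062,.012+.0435+.019)"
```

```text
[0.56604296 0.01490612 0.118     ]
time: 13.6
tool_pos: [0.5548, -0.0613, 0.1693]
time: 13.72
tool_pos: [0.5535, -0.0632, 0.17]
d [0.0017 0.0053 0.1145] rz 0.0 tilt [-0.004  0.001 -1.   ] tcp [ 0.5535 -0.0632  0.17  ] w 0.351 t 13.725 j6 [-0.25 -0.06  1.83 -0.    1.38 -0.15]
```

```bash
echo '[[0,0,0.005,0.025,0,0,0],[0,0,0,0.035,0,0,0],[0,0,0,0.025,0,0,0],[0,0,0,0.01,0,0,0],[0,0,0,0,0,0,0]]' | python3 shift.py|grep -E "pos|contact"
echo '[[0,0,0,0.006,0,0,0],[0,0,0,0.004,0,0,0],[0,0,0,0,0,0,0]]' | python3 shift.py|grep -E "pos|contact"
python3 -c "
from h import *
to(.5585,-.062,.012+.0435+.019)"
```

```text
tool_pos: [0.5589, -0.0643, 0.0766]
contact_force: [-0.1, 0.7, 0.1]
tool_pos: [0.5598, -0.0638, 0.0673]
contact_force: [-0.2, -0.6, -0.3]
d [ 0.0016 -0.0015  0.0118] rz 0.0 tilt [-0.  0. -1.] tcp [ 0.5598 -0.0638  0.0673] w 0.35 t 14.725 j6 [-0.25  0.07  1.89  0.    1.19 -0.15]
```

```bash
echo '[[0,0,0,0.005,0,0,0],[0,0,0,0.004,0,0,0],[0,0,0,0,0,0,0]]' | python3 shift.py|grep -E "pos|contact"
echo '[[0,0,0,0.002,0,0,0],[0,0,0,0,0,0,0]]' | python3 shift.py|grep -E "pos|contact"
echo '[[0,0,0,0.001,0,0,0],[0,0,0,0,0,0,0]]' | python3 shift.py|grep -E "pos|contact"
```

```text
tool_pos: [0.5594, -0.0637, 0.0577]
contact_force: [-0.3, -0.6, 0.1]
tool_pos: [0.5598, -0.0638, 0.0562]
contact_force: [-0.7, -0.3, -0.6]
tool_pos: [0.56, -0.0639, 0.0556]
contact_force: [0.0, 1.2, 0.0]
```

```bash
echo '[[0,0,0,0.001,0,0,0],[0,0,0,0,0,0,0]]' | python3 shift.py|grep -E "pos|contact"
echo '[[0.6,0,0,0,0,0,0],[0.7,0,0,0,0,0,0],[0.8,0,0,0,0,0,0]]' | python3 shift.py|grep -E "pos|contact|width"
echo '[[0.8,0,0,-0.03,0,0,0],[0.8,0,0,-0.06,0,0,0],[0.8,0,0,-0.06,0,0,0],[0.8,0,0,-0.02,0,0,0],[0.8,0,0,0,0,0,0]]' | python3 shift.py|grep -E "pos|contact"
python3 -c "
from h import *
to(.430,.089,.2)"
```

```text
tool_pos: [0.5602, -0.0639, 0.0555]
contact_force: [-3.1, 0.6, 6.0]
tool_pos: [0.5597, -0.0638, 0.0541]
contact_force: [-0.4, -0.1, 0.5]
gripper_width: 0.801
tool_pos: [0.5607, -0.064, 0.2259]
contact_force: [0.2, 0.9, -0.4]
d [ 0.1395 -0.1452  0.0444] rz 0.0 tilt [ 0.003 -0.001 -1.   ] tcp [ 0.5607 -0.064   0.2259] w 0.802 t 16.85 j6 [-0.25 -0.09  1.76 -0.    1.47 -0.15]
```

```bash
echo '[[1,0.035,-0.036,0,0,0,0],[1,0.035,-0.036,0,0,0,0],[1,0.035,-0.036,0,0,0,0],[1,0.035,-0.037,0,0,0,0],[1,0,0,0,0,0,0]]' | python3 shift.py|head -2
python3 - <<'E'
from h import *
to(.430,.089,.08)
b=cv2.cvtColor(manip.grab_frame("top"),cv2.COLOR_RGB2BGR);a=cv2.cvtColor(manip.grab_frame("side"),cv2.COLOR_RGB2BGR)
cv2.imwrite("pics/s3.png",np.hstack([cv2.resize(b[130:230,210:310],(400,400)),cv2.resize(a[120:220,180:280],(400,400))]))
E
```

```text
time: 17.48
tool_pos: [0.4263, 0.0914, 0.2208]
d [-0.002   0.0047  0.1598] rz 0.004 tilt [-0.005  0.    -1.   ] tcp [0.4263 0.0914 0.2208] w 0.999 t 17.475 j6 [ 0.04 -0.42  2.04  0.    1.52  0.13]
```

View pics/s3.png

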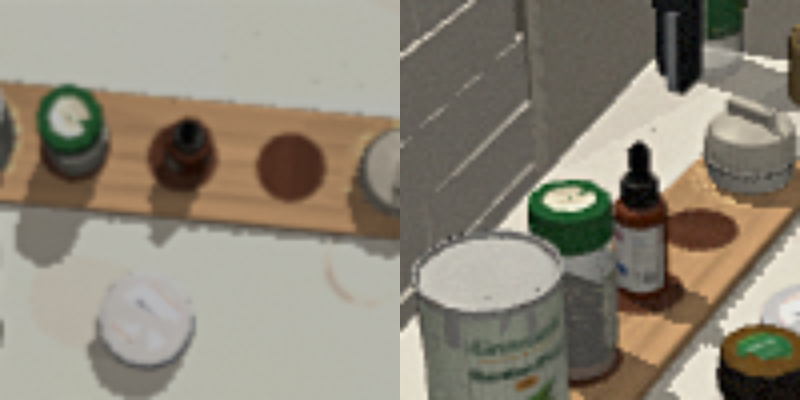

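The dropper stands upright on the middle disc, tip at (189,130) in the left crop, with its neighbours undisturbed. On to the brown jar.

```bash
python3 -c "
from h import *
print(onz('top',(210+189.5/4-.5,130+130.5/4-.5),.114))"
echo '[[1,-0.002,0.0045,0.04,0,0,0],[1,0,0,0.05,0,0,0],[1,0,0,0.04,0,0,0],[1,0,0,0.02,0,0,0],[1,0,0,0,0,0,0]]' | python3 shift.py|grep -E "pos|contact"
python3 -c "
from h import *
to(.430,.089,.08)"
```

```text
[ 0.55824068 -0.0656327   0.114     ]
tool_pos: [0.4317, 0.0863, 0.0712]
contact_force: [-0.4, -0.3, 0.3]
d [ 0.0026 -0.0018  0.0102] rz -0.002 tilt [-0.007 -0.    -1.   ] tcp [0.4317 0.0863 0.0712] w 0.996 t 18.2 j6 [ 0.03 -0.24  2.17 -0.    1.22  0.13]
```

```bash
echo '[[1,0.0025,-0.002,0.01,0,0,0],[1,0,0,0,0,0,0]]' | python3 shift.py|grep -E "pos|contact"
echo '[[0,0,0,0,0,0,0],[0,0,0,0,0,0,0],[0,0,0,0,0,0,0],[0,0,0,0,0,0,0],[0,0,0,0,0,0,0]]' | python3 shift.py
echo '[[0,0,0,-0.02,0,0,0],[0,0,0,-0.04,0,0,0],[0,0,0,-0.04,0,0,0],[0,0,0,-0.03,0,0,0],[0,0,0,0,0,0,0]]' | python3 shift.py|grep -E "pos|contact|width"
python3 -c "
from h import *
to(.5505,-.1418,.2)"
```

```text
tool_pos: [0.4318, 0.0899, 0.0642]
contact_force: [0.3, 0.1, -0.2]
time: 19.08
tool_pos: [0.4322, 0.09, 0.0651]
tool_rot: [0.0, 0.741, 0.672, 0.0]
contact_force: [-2.3, 0.1, 6.0]
gripper_width: 0.5
grasp_force: 60.4
tool_pos: [0.4333, 0.09, 0.1965]
contact_force: [0.2, 0.4, -1.7]
gripper_width: 0.502
d [-0.2192  0.1392  0.0161] rz 0.0 tilt [ 0.005  0.    -1.   ] tcp [0.4333 0.09   0.1965] w 0.502 t 19.7 j6 [ 0.04 -0.39  2.06 -0.    1.47  0.13]
```

```bash
echo '[[0,-0.04,0,0,0,0,0],[0,-0.05,0.01,0,0,0,0],[0,-0.05,0.015,0,0,0,0],[0,-0.05,0.025,0,0,0,0],[0,-0.028,0.045,0,0,0,0]]' | python3 shift.py|head -2
echo '[[0,0,0.044,0,0,0,0],[0,0,0,0,0,0,0],[0,0,0,0,0,0,0]]' | python3 shift.py|head -2
python3 -c "
from h import *
to(.5505,-.1418,.012+.0651+.019)"
```

```text
time: 20.32
tool_pos: [0.5039, -0.1383, 0.1915]
time: 20.7
tool_pos: [0.5474, -0.14, 0.1918]
d [-0.0016  0.0037  0.1147] rz 0.0 tilt [-0.004  0.001 -1.   ] tcp [ 0.5474 -0.14    0.1918] w 0.501 t 20.7 j6 [-0.38 -0.06  1.79 -0.    1.41 -0.28]
```

```bash
echo '[[0,-0.001,0.0035,0.025,0,0,0],[0,0,0,0.035,0,0,0],[0,0,0,0.025,0,0,0],[0,0,0,0.01,0,0,0],[0,0,0,0,0,0,0]]' | python3 shift.py|grep -E "pos|contact"
echo '[[0,0,0,0.006,0,0,0],[0,0,0,0.004,0,0,0],[0,0,0,0.004,0,0,0],[0,0,0,0,0,0,0]]' | python3 shift.py|grep -E "pos|contact"
python3 -c "
from h import *
to(.5505,-.1418,.012+.0651+.019)"
```

```text
tool_pos: [0.5513, -0.1415, 0.0989]
contact_force: [-0.1, -0.1, -1.3]
tool_pos: [0.552, -0.1419, 0.0849]
contact_force: [0.1, -0.7, -1.0]
d [-0.0001 -0.0014  0.0078] rz 0.0 tilt [-0.001  0.    -1.   ] tcp [ 0.552  -0.1419  0.0849] w 0.502 t 21.825 j6 [-0.38  0.06  1.86 -0.    1.22 -0.28]
```

```bash
echo '[[0,0,-0.001,0.005,0,0,0],[0,0,0,0.002,0,0,0],[0,0,0,0,0,0,0]]' | python3 shift.py|grep -E "pos|contact"
echo '[[0,0,0,0.0015,0,0,0],[0,0,0,0,0,0,0]]' | python3 shift.py|grep -E "pos|contact"
echo '[[0,0,0,0.001,0,0,0],[0,0,0,0,0,0,0]]' | python3 shift.py|grep -E "pos|contact"
```

```text
tool_pos: [0.551, -0.1418, 0.078]
contact_force: [-0.1, 0.2, -1.2]
tool_pos: [0.5514, -0.142, 0.0772]
contact_force: [-1.0, 0.8, 1.1]
tool_pos: [0.5515, -0.142, 0.0772]
contact_force: [-2.5, 1.2, 6.5]
```

```bash
echo '[[0.6,0,0,0,0,0,0],[0.7,0,0,0,0,0,0],[0.8,0,0,0,0,0,0]]' | python3 shift.py|grep -E "pos|contact|width"
echo '[[0.8,0,0,-0.03,0,0,0],[0.8,0,0,-0.06,0,0,0],[0.8,0,0,-0.06,0,0,0],[0.8,0,0,0,0,0,0]]' | python3 shift.py|grep -E "pos|contact"
python3 -c "
from h import *
to(.4252,.253,.072)"
```

```text
tool_pos: [0.5511, -0.1418, 0.0756]
contact_force: [0.6, -0.7, -0.6]
gripper_width: 0.797
tool_pos: [0.5545, -0.1431, 0.2333]
contact_force: [0.7, 0.3, 0.0]
d [ 0.3822 -0.1696  0.1768] rz 0.0 tilt [ 0.012 -0.005 -1.   ] tcp [ 0.5545 -0.1431  0.2333] w 0.798 t 23.575 j6 [-0.38 -0.08  1.74  0.    1.47 -0.28]
```

```bash
echo '[[1,0.05,-0.04,0,0,0,0],[1,0.055,-0.035,0,0,0,0],[1,0.055,-0.03,0,0,0,0],[1,0.055,-0.03,0,0,0,0],[1,0.055,-0.025,0,0,0,0]]' | python3 shift.py|head -2
echo '[[1,0.055,-0.01,0,0,0,0],[1,0.055,0,0,0,0,0],[1,0,0,0.04,0,0,0],[1,0,0,0,0,0,0],[1,0,0,0,0,0,0]]' | python3 shift.py|head -2
python3 - <<'E'
from h import *
to(.4252,.253,.072)
b=cv2.cvtColor(manip.grab_frame("top"),cv2.COLOR_RGB2BGR);a=cv2.cvtColor(manip.grab_frame("side"),cv2.COLOR_RGB2BGR)
cv2.imwrite("pics/s4.png",np.hstack([cv2.resize(b[120:220,235:335],(400,400)),cv2.resize(a[120:220,180:280],(400,400))]))
E
```

```text
time: 24.2
tool_pos: [0.419, 0.14, 0.2246]
time: 24.82
tool_pos: [0.4214, 0.2486, 0.1859]
d [0.0048 0.0034 0.1329] rz -0.001 tilt [-0. -0. -1.] tcp [0.4214 0.2486 0.1859] w 0.995 t 24.825 j6 [ 0.38 -0.25  1.97 -0.    1.42  0.48]
```

View pics/s4.png

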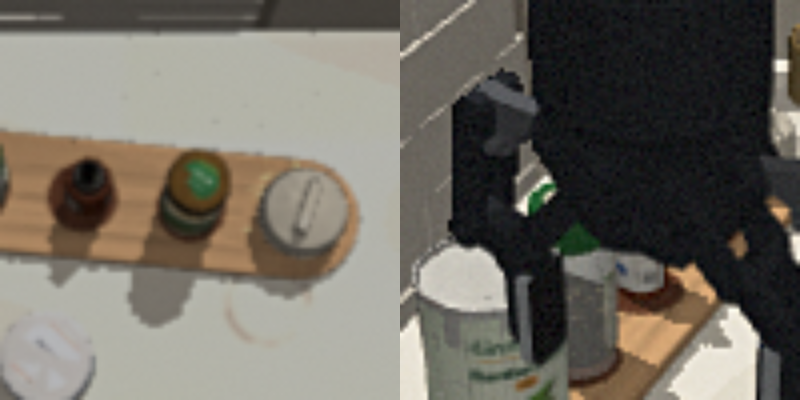

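The brown jar is upright on the disc by the timer, cap centre at (201,178) in the left crop. In the side view the gripper blocks most of the scene above the red pot. Now I grasp the pot.

```bash
python3 -c "
from h import *
print(onz('top',(235+201.5/4-.5,120+178.5/4-.5),.117))"
echo '[[1,0.0045,0.0035,0.04,0,0,0],[1,0,0,0.045,0,0,0],[1,0,0,0.03,0,0,0],[1,0,0,0,0,0,0],[1,0,0,0,0,0,0]]' | python3 shift.py|grep -E "pos|contact"
python3 -c "
from h import *
to(.4252,.253,.072)"
```

```text
[ 0.55188811 -0.14131568  0.117     ]
tool_pos: [0.4269, 0.2534, 0.0731]
contact_force: [0.6, 0.3, 0.1]
d [-0.0006 -0.0017  0.0201] rz -0.001 tilt [ 0.003  0.001 -1.   ] tcp [0.4269 0.2534 0.0731] w 0.996 t 25.55 j6 [ 0.39 -0.1   2.04  0.    1.2   0.48]
```

```bash
echo '[[1,-0.0005,-0.002,0.014,0,0,0],[1,0,0,0.003,0,0,0],[1,0,0,0,0,0,0]]' | python3 shift.py|grep -E "pos|contact"
echo '[[0,0,0,0,0,0,0],[0,0,0,0,0,0,0],[0,0,0,0,0,0,0],[0,0,0,0,0,0,0],[0,0,0,0,0,0,0]]' | python3 shift.py
echo '[[0,0,0,-0.02,0,0,0],[0,0,0,-0.05,0,0,0],[0,0,0,-0.06,0,0,0],[0,0,0,-0.04,0,0,0],[0,0,0,0,0,0,0]]' | python3 shift.py|grep -E "pos|contact|width"
python3 -c "
from h import *
to(.5715,.0945,.24)"
```

```text
tool_pos: [0.423, 0.2528, 0.0536]
contact_force: [0.1, -0.6, 0.3]
time: 26.55
tool_pos: [0.4238, 0.2531, 0.0545]
tool_rot: [0.0, 0.741, 0.672, 0.001]
contact_force: [0.5, -0.3, 4.8]
gripper_width: 0.526
grasp_force: 61.6
tool_pos: [0.4249, 0.2536, 0.2275]
contact_force: [-0.6, 0.2, -2.4]
gripper_width: 0.525
d [-0.144   0.1614  0.007 ] rz 0.0 tilt [ 0.006  0.003 -1.   ] tcp [0.4249 0.2536 0.2275] w 0.525 t 27.175 j6 [ 0.39 -0.27  1.92  0.    1.49  0.49]
```

```bash
echo '[[0,-0.035,0.035,0,0,0,0],[0,-0.04,0.045,0,0,0,0],[0,-0.04,0.045,0,0,0,0],[0,-0.028,0.036,0,0,0,0],[0,0,0,0,0,0,0]]' | python3 shift.py|head -2
echo '[[0,0,0,0,0,0,0]]' | python3 shift.py|head -2
python3 -c "
from h import *
to(.5722,.0952,.122+.0545+.019)"
```

```text
time: 27.8
tool_pos: [0.5696, 0.0924, 0.2203]
time: 27.92
tool_pos: [0.5681, 0.095, 0.2213]
d [0.0006 0.0042 0.0448] rz -0.0 tilt [-0.004  0.    -1.   ] tcp [0.5681 0.095  0.2213] w 0.527 t 27.925 j6 [ 0.04 -0.05  1.74  0.    1.46  0.13]
```

```bash
echo '[[0,0,0.004,0.015,0,0,0],[0,0,0,0.012,0,0,0],[0,0,0,0.005,0,0,0],[0,0,0,0,0,0,0],[0,0,0,0,0,0,0]]' | python3 shift.py|grep -E "pos|contact"
python3 - <<'E'
from h import *
to(.5722,.0952,.122+.0545+.019)
a=cv2.cvtColor(manip.grab_frame("side"),cv2.COLOR_RGB2BGR)
cv2.imwrite("pics/s5.png",cv2.resize(a[120:240,150:300],(750,600)))
E
```

```text
tool_pos: [0.5737, 0.0945, 0.1923]
contact_force: [-0.2, 0.2, -0.7]
d [ 0.0006 -0.0016  0.0158] rz 0.0 tilt [ 0.001  0.    -1.   ] tcp [0.5737 0.0945 0.1923] w 0.527 t 28.55 j6 [ 0.04 -0.02  1.76 -0.    1.41  0.13]
```

View pics/s5.png

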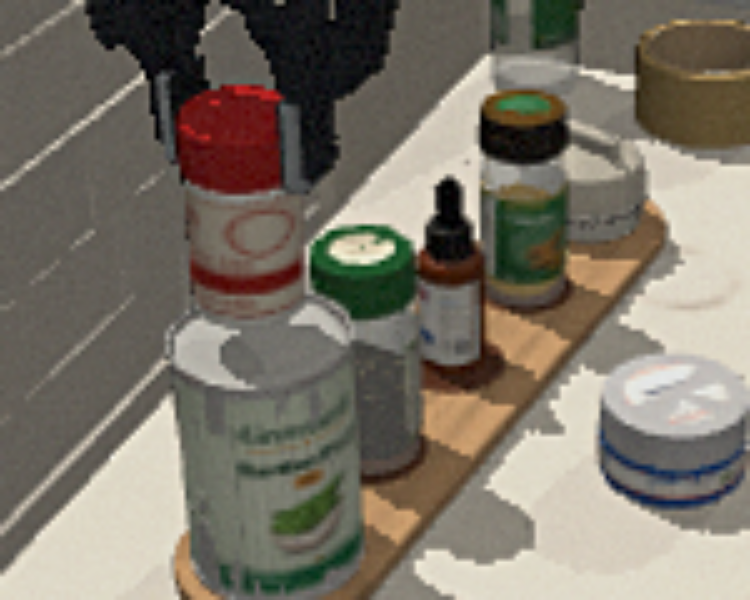

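The pot hangs upright over the tin (pot base at (247,310), tin rim centred at (262,345)), about 16 mm up. The three bottles stand on their discs. Lowering carefully.

```bash
echo '[[0,0,-0.0015,0.007,0,0,0],[0,0,0,0.005,0,0,0],[0,0,0,0,0,0,0],[0,0,0,0,0,0,0]]' | python3 shift.py|grep -E "pos|contact"
echo '[[0,0,0,0.002,0,0,0],[0,0,0,0,0,0,0]]' | python3 shift.py|grep -E "pos|contact"
echo '[[0,0,0,0.001,0,0,0],[0,0,0,0,0,0,0]]' | python3 shift.py|grep -E "pos|contact"
```

```text
tool_pos: [0.572, 0.0945, 0.1798]
contact_force: [-0.8, -0.1, -0.9]
tool_pos: [0.5719, 0.0945, 0.1777]
contact_force: [-0.8, 0.3, -1.1]
tool_pos: [0.5719, 0.0945, 0.1767]
contact_force: [-1.1, -0.5, -1.8]
```

```bash
echo '[[0,0,0,0.001,0,0,0],[0,0,0,0,0,0,0]]' | python3 shift.py|grep -E "pos|contact"
python3 - <<'E'
from h import *
a=cv2.cvtColor(manip.grab_frame("side"),cv2.COLOR_RGB2BGR)
cv2.imwrite("pics/s6.png",cv2.resize(a[130:250,160:260],(500,600)))
E
```

```text
tool_pos: [0.5721, 0.0945, 0.1766]
contact_force: [-1.9, -0.4, 4.0]
```

View pics/s6.png

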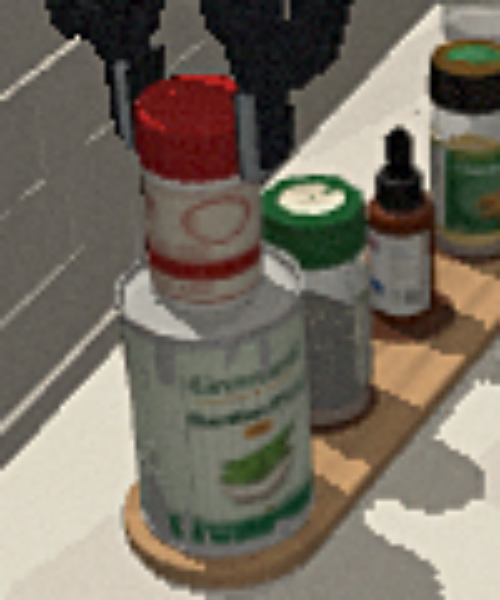

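The pot rests on the tin with its base at about (207,287), and the rim centre is at about (209,293), so it is centred within a few mm. Releasing and backing off.

```bash
echo '[[0.6,0,0,0,0,0,0],[0.7,0,0,0,0,0,0],[0.8,0,0,0,0,0,0]]' | python3 shift.py|grep -E "pos|contact|width"
echo '[[0.8,0,0,-0.03,0,0,0],[0.8,0,0,-0.05,0,0,0],[0.8,0,0,-0.05,0,0,0],[0.8,0.04,-0.04,0,0,0,0],[0.8,0.04,-0.04,0,0,0,0]]' | python3 shift.py|grep -E "pos|contact"
echo '[[0.8,0.05,-0.03,0,0,0,0],[0.8,0.05,-0.03,0,0,0,0],[0.8,0.05,0,0,0,0,0],[0.8,0.05,0,0,0,0,0],[0.8,0.05,0,0,0,0,0]]' | python3 shift.py|grep -E "pos|contact"
python3 - <<'E'
from h import *
b=cv2.cvtColor(manip.grab_frame("top"),cv2.COLOR_RGB2BGR);a=cv2.cvtColor(manip.grab_frame("side"),cv2.COLOR_RGB2BGR)
cv2.imwrite("pics/f.png",np.hstack([cv2.resize(b[125:225,170:330],(480,300),interpolation=cv2.INTER_CUBIC),cv2.resize(a[130:250,160:280],(300,300))]))
E
```

```text
tool_pos: [0.5719, 0.0945, 0.1755]
contact_force: [0.8, 1.3, -0.6]
gripper_width: 0.798
tool_pos: [0.4999, 0.1826, 0.3068]
contact_force: [0.2, 0.6, -0.6]
tool_pos: [0.4647, 0.4384, 0.3057]
contact_force: [0.6, -1.7, 0.6]
```

View pics/f.png

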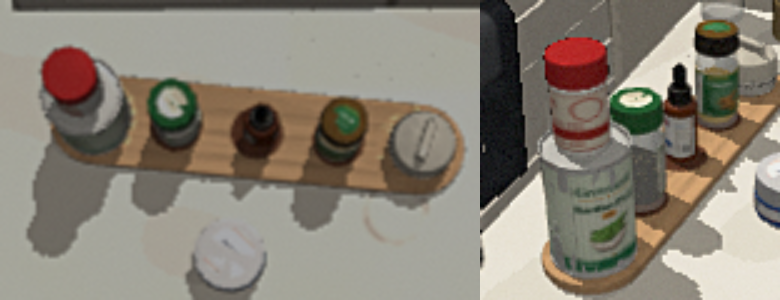

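Run:
```python
from h import *
f=lambda x,y:(170+(x+.5)/3-.5,125+(y+.5)/3-.5)
for n,p,z in(("red",(70,75),.205),("green",(173,104),.118),("drop",(262,114),.114),("brown",(345,117),.117),("timer",(424,143),.069),("white",(229,255),.041)): print(n,onz("top",f(*p),z)[:2].round(4))
```

```text
red [0.5725 0.0958]
green [0.5654 0.0143]
drop [ 0.5567 -0.066 ]
brown [ 0.5532 -0.1408]
timer [ 0.5376 -0.2181]
white [ 0.4357 -0.035 ]
```

All four seasonings are within about 4 mm of their targets and upright. The timer and white pot read the same as at the start. Handing in.

```bash
python3 -c "
from plant import manip
print(manip.job_done())"
```

```text
the job is handed in; nothing more can be done
None
```

I handed the job in after about 30 s of the 115 s allowed: all four seasonings measured upright and within about 4 mm of their targets (red-lidded pot on the tin), and I saw no shift of the tin, timer or white pot; the hand-in returned no verdict.

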